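# Set out the instrument's solvent tray

### The arm

A 6-joint arm with a two-finger parallel gripper is mounted at the origin on the work surface. World frame = base frame: x ahead of the robot, y to its left, z up, the work surface at z = 0. Lengths are in mm, angles in rad, forces in N, time in s.
With the tool pointing down it reaches from about 350 to 975 mm from the base axis. Payload 7.1 kg.
Tool frame: the origin (TCP) lies at the very end of the fingers, on their centre line; the grasp point (between the pads) lies 19 mm behind it; z points along the fingers, x is the direction in which the jaws open and shut, and the axes are right-handed (so a half turn about z gives the same grasp; the last joint's range is limited). The gripper opens to 88 mm and grips with 3 to 60 N. Pads are 20 mm wide; open, the fingers measure 115 mm over their backs; the gripper's body (75 mm by 178 mm) begins 61 mm behind the grasp point.
Start: joints at [-1.317, 0.423, 1.63, -0, 1.089, -0.019], TCP at [168.412, -601.866, 222.675] pointing down, gripper open.
Joint ranges: [-3, 3], [-0.9, 2.11], [0.09, 2.58], [-1.31, 4.45], [0.11, 2.69], [-2.54, 2.54]. Speed limits (rad/s): [2.39, 2.39, 3.01, 3.14, 3.14, 3.14].

### API

Orientations are given as a rotation vector (axis times angle).
In Python, from workcell import ctrl gives the robot as it stands. The module is installed in compiled form; this text tells all that it offers.
- The arm moves only by the tool move_arm, never from a script. Its argument "motion" is a list of rows, each a list of 2 entries, a list of its own where there are three numbers: the shift along the tool's x, y, z normalised to -1 to 1, where 1 is 150 mm, then the turn, a rotation vector about the tool's x, y, z normalised to -1 to 1, where 1 is 60 degrees. In form: [[[x, y, z], [rx, ry, rz]], ...]. A call has exactly 5 rows; each row is the pose to reach, as a shift and turn from the pose commanded when the call began, along the tool's axes at that moment; what a row does not reach only later rows make up. A row lasts 1/8 s, in which the tool goes at most 62.5 mm and 10.7 degrees, less where a joint would pass 70% of its speed; a pose out of reach is approached as far as the arm can. A call with a number of a shift or a turn outside -1 to 1 is refused whole. A call with a gripper value outside its range is refused whole. "gripper" is the opening, from 0 (shut) to 1 (fully open), set as the call begins (left out, the last holds). The fingers move at their own pace and stop on an object; the grip force is fixed at half the most. Time passes only in rows, so rows that repeat a pose let the fingers close, or fill a call up. It gives the time, the measured TCP pose, the force and the opening at its end, in the units of the state.
- ctrl.get_obs(): the state, without advancing time (a new reading comes with each control period).
- ctrl.get_image(name): name is "scene" or "top" or "wrist"; returns a dict with "pixels" (400x640x3 uint8, red, green, blue), "camera_matrix" (3x3 intrinsics, pixels), "D" ([k1, k2, p1, p2, k3] as OpenCV has them; the pictures are not rectified), "R" (3x3) and "t" (3): a world point X has camera coordinates R X + t; the wrist camera has in their place "mount" (4x4, takes a point from camera to tool coordinates, whose origin is the TCP and whose axes are the tool frame's). Camera axes: x right, y down, z forward; pixel columns grow to the right and rows downward; lengths in mm; the calibration is good to about 2 mm. A picture is of the moment at which its call begins: read the wrist's pose just before it. There is no depth.
- ctrl.close_job(): hands the job in, once; it reports no verdict.
Trained networks look in the newest picture that a camera, given by its name, has taken for a name from the list of things; names that differ only in an ending like _2 or _b are one class to them, and where a whole thing is asked for, a point or a joint stands for the part that bears it (a point fixed in the world has none). Each returns a list of dicts, best first, with "p" (0 to 1); they miss things now and then, are a little off and sometimes report something else, mostly with a low value. They report only what shows in the picture. A call takes as long as a camera call. They do not tell look-alikes from the thing itself.
- ctrl.boxes_of(camera, name): "location" ([x, y, z] in mm, in world coordinates, good to about 4 mm: the middle of the surface that is visible of it).
- ctrl.regions_of(camera, name): "mask" (400x640 bool, what is visible of it).
- ctrl.pinpoint(camera, name): "location" ([x, y, z] in mm, in world coordinates, good to about 4 mm: a listed point, or the origin of a listed thing).
The state is a dict: "t": time; "qpos": joint angles; "qvel": joint speeds; "joint_torque": joint torques, N m; "ee_pos": TCP position; "orientation": TCP orientation; "ft_force": force on the tool from outside, world axes, zero at the start; "moment": the same for the moment, N m; "width": finger opening in mm.
Only numpy, scipy, OpenCV 4.12 (cv2) and the standard library are available. Lean on these libraries where they do the work, as an engineer would, in place of code of your own. Each camera call takes 0.05 s, during which the arm holds its last target.

### The job

Set out the blue tray for the next run: stand the red-capped amber bottle in the middle of the green mat and the blue-capped white bottle in the middle of the yellow mat, and lay the vial case on the tray floor in line with them, exactly midway between, its long side running along the row. Stand the yellow-lidded jar of caps upright on the middle of the vial case, and the small orange-capped bottle on the tray floor straight behind the white bottle (on its side towards the white back rail), about 75 mm from it centre to centre. Everything ends upright and still, and the white-capped bottle and the beaker are left alone.

Things in the scene. Friction and masses are not known exactly. Their poses are not given: they have to be found in the camera images.
- tray: Fixed shallow blue bench tray, 190 mm front to back (its x) by 270 mm left to right (its y). Floor 4 mm thick; rims 12 mm high and 5 mm thick on the front, left and right; a white rail 25 mm high and 5 mm thick along the back edge. Origin at the centre of its underside; +x points from the front rim to the white back rail, +y to the left seen from the robot. It stands turned by up to about 7 degrees.
- mat_green: Fixed green round drip mat, 60 mm across, 3 mm thick, on the tray floor in its front half. Origin at the centre of its underside (4 mm above the bench, so its top is 7 mm above the bench); axes parallel to the tray's. The two mats lie 160 mm apart, centre to centre, in a row along the tray's y; which is left and which is right changes.
- mat_yellow: Fixed yellow round drip mat, same size, height and axes as the green one, at the other end of the row.
- amber: Amber glass bottle with a RED cap, paper label, 46 mm across, 91 mm high, about 110 g. The straight wall reaches from the foot to about 52 mm; above it a shoulder, a neck and a cap 22 mm across and 16 mm high. Origin at the centre of its underside, z up its axis; round, so its yaw means nothing.
- white: White plastic bottle with a BLUE cap, 46 mm across, 91 mm high, about 90 g; same shape as the red-capped one. Origin at the centre of its underside, z up its axis; round, so its yaw means nothing.
- tune: Small amber bottle with an ORANGE cap and a paper label, 36 mm across, 66 mm high, about 45 g; straight wall up to about 37 mm, cap 18 mm across and 16 mm high. Origin at the centre of its underside, z up its axis; round, so its yaw means nothing.
- case: Vial case: grey box with a flat white lid (lid fixed shut), 50 mm along its x, 60 mm along its y (the long side), 30 mm high, about 120 g, with a small black latch 2 mm proud in the middle of its -x long side. Origin at the centre of its underside, z up. It lies on the bench at any yaw.
- caps: Jar of vial caps: white squat cylinder with a flat YELLOW lid, 41 mm across, 45 mm high, about 40 g. Origin at the centre of its underside, z up its axis; round, so its yaw means nothing.
- spare: Bystander: amber bottle with a WHITE cap, 46 mm across, 91 mm high, loose. Leave it standing where it is. Origin at the centre of its underside, z up its axis; round, so its yaw means nothing.
- beaker: Bystander: open clear glass beaker, 50 mm across, 55 mm high, loose. Leave it standing where it is. Origin at the centre of its underside, z up its axis; round, so its yaw means nothing.
Not all that is in view belongs to the job. Leave any pink look-alike of the amber alone.

How it is judged:
By the outcome, as a careful person would: the job done as asked, in the order asked, and still so for the second after the job is handed in, with the robot touching nothing.
It also fails if it takes over 131 s, if anything falls off the work surface, if the arm or the gripper's body presses on something with over 40 N, if the wrist force passes 120 N, or if a joint passes its speed limit or range.

## Working session

There is one attempt and no reset: what is moved stays moved. The work goes in short steps, Python scripts to look and compute and a tool call to move; the robot and the scene stay as the last step left them, time stands still between calls to the robot, and variables do not carry over. Pictures are saved under pics/ and viewed, and the job is handed in when it is done.

Besides the shell and the picture viewer there is one more tool, called after "Call:" as name(argument=value, ...) on one line, values as JSON. move_arm: Moves the arm, as the interface text tells. Its arguments: {"type":"object","properties":{"motion":{"type":"array","items":{"type":"array"}},"gripper":{"type":"number"}},"required":["motion"]}

```bash
mkdir -p pics; python3 - <<'E'
from workcell import ctrl
import cv2
o=ctrl.get_obs();print({k:o[k] for k in('t','ee_pos','orientation','width','qpos')})
for c in('scene','top','wrist'):
    im=ctrl.get_image(c);cv2.imwrite(f'pics/a_{c}.png',im['pixels'][:,:,::-1])
    if c!='wrist':
        print(c,im['R'].round(3).tolist(),im['t'].round(1).tolist(),im['camera_matrix'].tolist(),im['D'])
    else: print(im['mount'].round(3).tolist())
for n in ['tray','mat_green','mat_yellow','amber','white','tune','case','caps','spare','beaker']:
    for c in('top','scene'):
        print(n,c,[(round(d['p'],2),[round(v) for v in d['location']]) for d in ctrl.pinpoint(c,n)][:4])
print(ctrl.get_obs()['t'])
E
```

```text
{'t': 0.0, 'ee_pos': array([ 168.27659655, -601.35286396,  221.91747663]), 'orientation': array([-2.50209486e+00,  1.89822070e+00,  1.83269550e-03]), 'width': 88.1510767253634, 'qpos': array([-1.31700898e+00,  4.23823730e-01,  1.63067702e+00,  1.35043124e-05,
        1.08858794e+00, -1.89836633e-02])}
scene [[0.178, 0.984, -0.005], [0.68, -0.127, -0.722], [-0.711, 0.125, -0.692]] [-80.3, -305.2, 1540.1] [[508.2918985161331, 0.0, 320.79443487870367], [0.0, 508.2918985161331, 201.11874642098485], [0.0, 0.0, 1.0]] [-0.13973837  0.          0.          0.          0.        ]
top [[-0.009, -1.0, 0.024], [-0.982, 0.004, -0.187], [0.187, -0.026, -0.982]] [-9.6, 503.7, 801.4] [[391.83930784040285, 0.0, 317.18437329533236], [0.0, 391.83930784040285, 207.1056055627838], [0.0, 0.0, 1.0]] [-0.00187823  0.          0.          0.          0.        ]
[[1.0, -0.0, 0.001, -0.341], [-0.0, 0.968, 0.253, -69.165], [-0.001, -0.253, 0.968, -163.033], [0.0, 0.0, 0.0, 1.0]]
tray top [(0.82, [612, 65, -1])]
tray scene [(0.73, [612, 65, 1])]
mat_green top [(0.93, [557, 142, 7])]
mat_green scene [(0.85, [562, 139, 2])]
mat_yellow top [(0.68, [582, -18, 3])]
mat_yellow scene [(0.76, [584, -16, 10])]
amber top [(0.85, [426, 34, 1]), (0.83, [434, 127, 0]), (0.66, [437, -66, -2])]
amber scene [(0.84, [427, 32, 1]), (0.8, [434, -64, -3]), (0.6, [439, 125, -4])]
white top [(0.75, [552, 342, -2])]
white scene [(0.79, [550, 340, -2])]
tune top [(0.78, [396, -222, 0]), (0.22, [612, 67, -1])]
tune scene [(0.81, [400, -226, 1]), (0.61, [555, -336, 2])]
case top [(0.7, [449, 351, 5]), (0.29, [428, 31, -1])]
case scene [(0.68, [446, 351, 7])]
caps top [(0.95, [412, 233, 0])]
caps scene []
spare top [(0.89, [427, -370, -1])]
spare scene []
beaker top [(0.86, [560, -336, -1]), (0.32, [612, 68, 3])]
beaker scene [(0.73, [554, -337, -1])]
1.15
```

View pics/a_top.png

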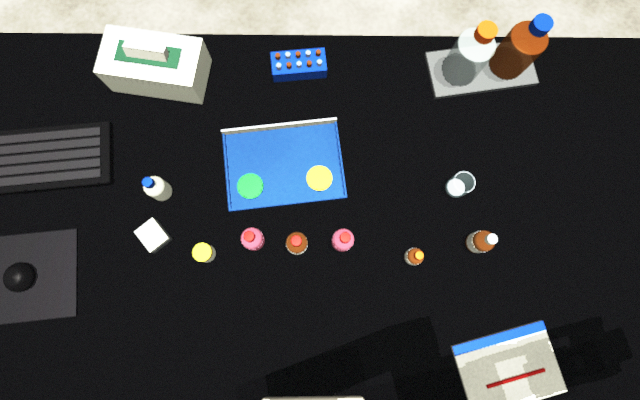

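View pics/a_scene.png

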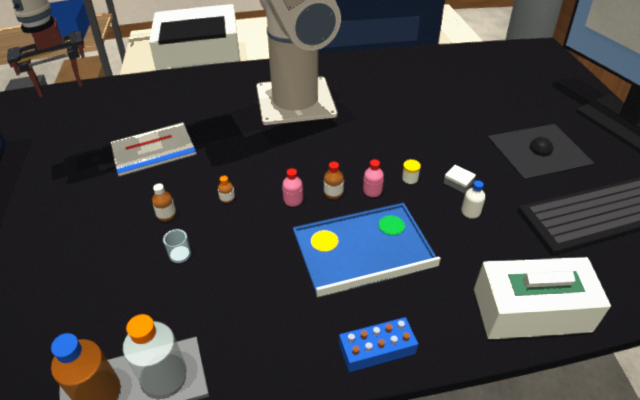

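View pics/a_wrist.png

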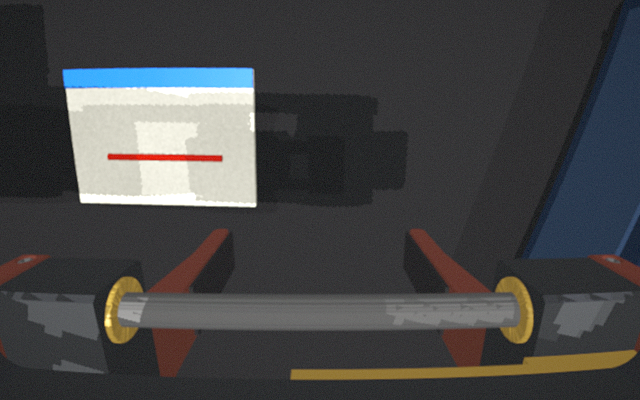

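```bash
cat > h.py <<'E'
import numpy as np, cv2
from scipy.optimize import minimize
from scipy.spatial.transform import Rotation as Ro
from workcell import ctrl
def cam(name):
    o=ctrl.get_obs(); im=ctrl.get_image(name)
    if name=='wrist':
        Rt=Ro.from_rotvec(o['orientation']).as_matrix(); M=im['mount']
        Rc=Rt@M[:3,:3]; tc=Rt@M[:3,3]+o['ee_pos']; im['R']=Rc.T; im['t']=-Rc.T@tc
    return im
def proj(im,P):
    P=np.asarray(P,float).reshape(-1,3)
    return cv2.projectPoints(P,cv2.Rodrigues(im['R'])[0],im['t'],im['camera_matrix'],im['D'])[0].reshape(-1,2)
def ray(im,uv,z):
    n=cv2.undistortPoints(np.float64(uv).reshape(-1,1,2),im['camera_matrix'],im['D']).reshape(-1,2)
    d=np.c_[n,np.ones(len(n))]@im['R']; c=-im['R'].T@im['t']
    return c+d*((z-c[2])/d[:,2])[:,None]
A=np.linspace(0,2*np.pi,24,endpoint=False)
def ring(r,z): return np.c_[r*np.cos(A),r*np.sin(A),0*A+z]
def box(a,b,z0,z1): return np.array([[x,y,z] for x in(-a,a) for y in(-b,b) for z in(z0,z1)],float)
big=[np.r_[ring(23,0),ring(23,52)],np.r_[ring(23,52),ring(11,72)],np.r_[ring(11,70),ring(11,91)]]
MOD=dict(amber=big,white=big,spare=big,tune=[np.r_[ring(18,0),ring(18,37)],np.r_[ring(18,37),ring(9,52)],np.r_[ring(9,48),ring(9,66)]],
 caps=[np.r_[ring(20.5,0),ring(20.5,45)]],beaker=[np.r_[ring(25,0),ring(25,55)]],case=[box(25,30,0,30)],
 mat_green=[ring(30,3)],mat_yellow=[ring(30,3)],tray=[box(95,135,0,12)])
S=4
def render(im,parts,p,z):
    m=np.zeros((400,640),np.uint8)
    c,s=np.cos(p[2]),np.sin(p[2]);R=np.array([[c,-s,0],[s,c,0],[0,0,1]])
    out=np.zeros((400*S//1,640*S//1),np.uint8) if False else m
    big=np.zeros((1,),np.uint8)
    m4=np.zeros((400*S,640*S),np.uint8)
    for q in parts:
        h=cv2.convexHull(((proj(im,q@R.T+[p[0],p[1],z])+.5)*S*16-8).round().astype(np.int32).reshape(-1,1,2))
        cv2.fillConvexPoly(m4,h,255,shift=4)
    return cv2.resize(m4,(640,400),interpolation=cv2.INTER_AREA)/255.
def fit(obs,name,p0,z=0,yaw=False):
    """obs: list of (im,mask)"""
    def f(v):
        p=[v[0],v[1],v[2]/30 if yaw else 0]; e=0
        for im,mk in obs:
            r=render(im,MOD[name],p,z); e+=1-np.minimum(r,mk).sum()/np.maximum(r,mk).sum()
        return e/len(obs)
    best=None
    for y0 in (([p0[2]] if len(p0)>2 else np.arange(0,3.1,.4)) if yaw else [0]):
        x0=np.r_[p0[:2],[y0*30]] if yaw else np.array(p0[:2],float)
        sim=np.vstack([x0]+[x0+6*np.eye(len(x0))[i] for i in range(len(x0))])
        r=minimize(f,x0,method='Nelder-Mead',options=dict(initial_simplex=sim,xatol=.1,fatol=1e-4,maxiter=80))
        if best is None or r.fun<best.fun: best=r
    x=best.x.copy()
    if yaw:x[2]/=30
    return x,best.fun
def mask(c,im,name,near,z=0):
    b=None
    for d in ctrl.regions_of(c,name):
        m=d['mask']; v,u=np.nonzero(m)
        if not len(u):continue
        dd=np.linalg.norm(np.array([u.mean(),v.mean()])-proj(im,[near[0],near[1],z+25])[0])
        if d['p']>.3 and (b is None or dd<b[0]): b=(dd,m.astype(float))
    return None if b is None or b[0]>25 else b[1]
E
cat > m.py <<'E'
from h import *
N=dict(mat_green=(558,141),mat_yellow=(583,-17),amber=(427,33),white=(551,341),tune=(398,-224),case=(448,351),caps=(412,233),spare=(427,-370),tray=(612,65,.14))
ims={c:cam(c) for c in('top','scene')}
np.save('n.npy',0)
for n,p in N.items():
    z=4 if 'mat' in n else 0
    ob={}
    for c in ims:
        m=mask(c,ims[c],n,p,z)
        if m is not None:
            if n=='tray':
                k=cv2.convexHull(np.argwhere(m>0)[:,::-1].astype(np.int32)); m=np.zeros((400,640),np.uint8);cv2.fillConvexPoly(m,k,1);m=m.astype(float)
            ob[c]=(ims[c],m)
    y=n in('case','tray')
    for c in ob: print(n,c,*[np.round(v,3) for v in fit([ob[c]],n,p,z,y)])
    if len(ob)==2: print(n,'both',*[np.round(v,3) for v in fit(list(ob.values()),n,p,z,y)])
print(ctrl.get_obs()['t'])
E
python3 m.py
```

```text
mat_green top [561.149 139.745] 0.044
mat_green scene [562.817 141.717] 0.077
mat_green both [561.825 140.175] 0.081
mat_yellow top [579.418 -18.459] 0.057
mat_yellow scene [582.749 -17.12 ] 0.065
mat_yellow both [580.825 -17.45 ] 0.088
amber top [427.051  31.509] 0.046
amber scene [423.49   34.875] 0.085
amber both [427.469  32.344] 0.091
white top [551.315 339.405] 0.097
white scene [547.692 344.671] 0.098
white both [551.475 341.281] 0.121
tune scene [ 397.831 -222.334] 0.131
case top [447.437 347.535   2.315] 0.1
case scene [447.13  351.288   2.301] 0.052
case both [447.561 349.915   2.293] 0.093
caps top [408.165 232.287] 0.1
caps scene [408.019 236.975] 0.069
caps both [408.281 235.111] 0.125
spare top [ 428.985 -372.241] 0.129
spare scene [ 423.977 -370.005] 0.079
spare both [ 427.783 -369.208] 0.116
tray top [6.1250e+02 6.2137e+01 1.1100e-01] 0.045
tray scene [6.1269e+02 6.4539e+01 1.1800e-01] 0.032
tray both [6.12917e+02 6.30700e+01 1.14000e-01] 0.041
2.15
```

```bash
cat > go.py <<'E'
import sys
from h import *
def st():
    o=ctrl.get_obs();R=Ro.from_rotvec(o['orientation']).as_matrix()
    return o,R
def go(x,y,z,psi):
    o,R=st(); d=R.T@(np.array([x,y,z])-o['ee_pos'])/150
    Rt=Ro.from_euler('z',psi).as_matrix()@np.diag([1,-1,-1])
    rv=Ro.from_matrix(R.T@Rt).as_rotvec()/np.radians(60)
    print('t',round(o['t'],2),'pos',o['ee_pos'].round(1),'psi',round(np.arctan2(R[1,0],R[0,0]),3),'w',round(o['width'],1),'F',o['ft_force'].round(1),'q1,6',o['qpos'][[0,5]].round(2))
    print('shift',d.round(3).tolist(),'turn',rv.round(3).tolist())
if __name__=='__main__': go(*map(float,sys.argv[1:5]))
E
python3 go.py 427 33 170 0.0; python3 go.py 427 33 170 0.117
```

```text
t 2.15 pos [ 168.4 -601.9  222.7] psi -1.298 w 87.7 F [ 0.  -1.  -0.6] q1,6 [-1.32 -0.02]
shift [-3.611, -2.801, 0.351] turn [0.0, -0.0, -1.239]
t 2.15 pos [ 168.4 -601.9  222.7] psi -1.298 w 87.7 F [ 0.  -1.  -0.6] q1,6 [-1.32 -0.02]
shift [-3.611, -2.801, 0.351] turn [0.0, -0.0, -1.351]
```

Call:
move_arm(motion=[[[-0.2,-0.155,0],[0,0,0]],[[-0.4,-0.31,0],[0,0,0]],[[-0.6,-0.465,0],[0,0,0]],[[-0.8,-0.62,0],[0,0,0]],[[-1,-0.775,0],[0,0,0]]], gripper=1)

```text
t: 2.78
ee_pos: [240.3, -425.0, 222.8]
orientation: [2.503, -1.899, 0.001]
ft_force: [0.5, -0.4, -0.1]
width: 88.1
```

Call:
move_arm(motion=[[[-0.2,-0.155,0],[0,0,0]],[[-0.4,-0.31,0],[0,0,0]],[[-0.6,-0.465,0],[0,0,0]],[[-0.8,-0.62,0],[0,0,0]],[[-1,-0.775,0],[0,0,0]]])

```text
t: 3.4
ee_pos: [311.9, -249.3, 222.9]
orientation: [-2.503, 1.899, -0.001]
ft_force: [0.5, -0.3, 1.1]
width: 87.7
```

Call:
move_arm(motion=[[[-0.2,-0.155,0],[0,0,-0.16]],[[-0.4,-0.31,0],[0,0,-0.32]],[[-0.6,-0.465,0],[0,0,-0.48]],[[-0.8,-0.62,0],[0,0,-0.64]],[[-1,-0.775,0],[0,0,-0.8]]])

```text
t: 4.03
ee_pos: [383.6, -73.4, 223.0]
orientation: [3.061, -0.708, 0.001]
ft_force: [0.6, 1.0, -0.4]
width: 88.1
```

```bash
python3 go.py 427 33 170 0.0
```

```text
t 4.03 pos [383.6 -73.4 223. ] psi -0.455 w 88.1 F [ 0.6  1.  -0.4] q1,6 [-0.22  0.24]
shift [-0.052, -0.764, 0.353] turn [0.0, -0.001, -0.434]
```

Call:
move_arm(motion=[[[-0.01,-0.15,0.07],[0,0,-0.09]],[[-0.02,-0.3,0.14],[0,0,-0.18]],[[-0.03,-0.46,0.21],[0,0,-0.26]],[[-0.04,-0.61,0.28],[0,0,-0.35]],[[-0.052,-0.764,0.353],[0,0,-0.434]]])

```text
t: 4.65
ee_pos: [427.4, 32.4, 169.6]
orientation: [-3.142, 0.004, -0.001]
ft_force: [0.1, 0.7, -0.4]
width: 87.7
```

```bash
cat > w.py <<'E'
from h import *
import sys
# usage: w.py pic  name,x,y[,yaw],z ...
im=cam('wrist'); vis=im['pixels'][:,:,::-1].copy()
for a in sys.argv[2:]:
    n,x,y,z=a.split(',')[:4]; x,y,z=map(float,(x,y,z)); yw=a.split(',')[4:]
    m=mask('wrist',im,n,(x,y),z)
    if m is None: print(n,'none');continue
    p,e=fit([(im,m)],n,[x,y]+[float(v) for v in yw],z,bool(yw))
    print(n,p.round(3),round(e,3), 'pin',[(round(d['p'],2),np.round(d['location'],1).tolist()) for d in ctrl.pinpoint('wrist',n)][:3])
    r=render(im,MOD[n],[p[0],p[1],p[2] if yw else 0],z)
    cs=cv2.findContours((r>.5).astype(np.uint8),0,1)[0];cv2.drawContours(vis,cs,-1,(0,255,0),1)
    cs=cv2.findContours((m>.5).astype(np.uint8),0,1)[0];cv2.drawContours(vis,cs,-1,(255,0,255),1)
cv2.imwrite(f'pics/{sys.argv[1]}.png',vis)
E
python3 w.py w1 amber,427,33,0 mat_green,562,140,4; python3 go.py 427 33 22 0
```

```text
amber [428.073  32.877] 0.043 pin [(0.96, [432.5, -67.3, -2.9]), (0.77, [428.5, 32.5, 2.8]), (0.62, [439.1, 132.9, 2.5])]
mat_green [562.922 141.383] 0.029 pin [(0.75, [559.6, 140.8, 4.8])]
t 4.9 pos [426.8  31.3 169.9] psi -0.007 w 87.9 F [-0.3 -0.   0.4] q1,6 [0.05 0.05]
shift [0.002, -0.012, 0.986] turn [0.0, 0.0, -0.007]
```

View pics/w1.png

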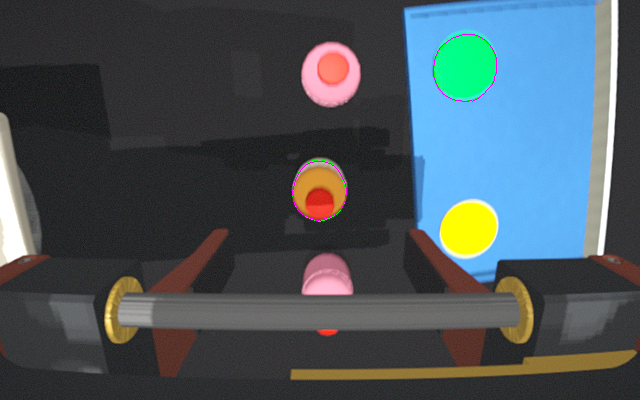

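Wrist picture: red-capped amber at (320,190), pink look-alikes at (331,72) and (327,280), green mat at (465,68), yellow at (470,228); fits agree with the fixed cameras. I'm going down on the amber.

Call:
move_arm(motion=[[[0.005,-0.005,0.2],[0,0,0]],[[0.008,-0.008,0.4],[0,0,0]],[[0.008,-0.008,0.6],[0,0,0]],[[0.008,-0.008,0.8],[0,0,0]],[[0.008,-0.008,0.97],[0,0,0]]])

```text
t: 5.52
ee_pos: [428.3, 31.9, 23.8]
orientation: [3.142, -0.013, 0.001]
ft_force: [0.6, 0.2, 0.4]
width: 88.2
```

Call:
move_arm(motion=[[[0,0,0],[0,0,0]],[[0,0,0],[0,0,0]],[[0,0,0],[0,0,0]],[[0,0,0],[0,0,0]],[[0,0,0],[0,0,0]]], gripper=0)

```text
t: 6.15
ee_pos: [428.5, 32.8, 24.8]
orientation: [-3.142, 0.009, -0.002]
ft_force: [-0.6, -1.3, 8.1]
width: 45.7
```

```bash
python3 go.py 428 33 122 0
```

```text
t 6.15 pos [428.5  32.8  24.8] psi -0.006 w 45.7 F [-0.6 -1.3  8.1] q1,6 [0.05 0.05]
shift [-0.003, -0.001, -0.648] turn [-0.0, -0.001, -0.006]
```

Call:
move_arm(motion=[[[0,0,-0.1],[0,0,0]],[[0,0,-0.25],[0,0,0]],[[0,0,-0.4],[0,0,0]],[[0,0,-0.55],[0,0,0]],[[0,0,-0.7],[0,0,0]]])

```text
t: 6.78
ee_pos: [427.9, 32.8, 130.8]
orientation: [-3.142, 0.009, -0.001]
ft_force: [-0.2, -0.7, -1.0]
width: 45.3
```

```bash
python3 go.py 562.5 141 130 0;  python3 w.py w2 amber,428,33,105
```

```text
t 6.78 pos [427.9  32.8 130.8] psi -0.006 w 45.3 F [-0.2 -0.7 -1. ] q1,6 [0.05 0.05]
shift [0.893, -0.726, 0.005] turn [-0.0, -0.0, -0.005]
amber [428.313  32.486] 0.232 pin [(0.83, [441.9, 128.6, 1.3]), (0.76, [430.0, 30.6, 106.3])]
```

View pics/w2.png

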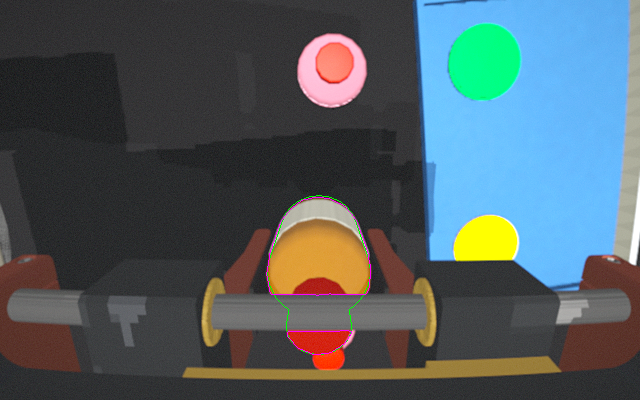

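Amber is held centred at (320,250). I'm moving it to the green mat.

Call:
move_arm(motion=[[[0.1,-0.08,0],[0,0,0]],[[0.3,-0.24,0],[0,0,0]],[[0.55,-0.44,0],[0,0,0]],[[0.77,-0.62,0],[0,0,0]],[[0.893,-0.726,0],[0,0,0]]])

```text
t: 7.55
ee_pos: [564.6, 143.2, 127.8]
orientation: [-3.142, 0.008, 0.001]
ft_force: [-0.4, -0.4, -0.4]
width: 45.5
```

```bash
python3 w.py w3 mat_green,562,140,4 mat_yellow,581,-17,4; python3 go.py 562.5 141 33 0
```

```text
mat_green [562.641 142.697] 0.373 pin [(0.58, [562.9, 141.2, 3.6])]
mat_yellow [582.164 -18.685] 0.454 pin [(0.91, [575.9, -18.7, 2.8])]
t 7.8 pos [561.6 140.9 128. ] psi -0.005 w 45.4 F [ 0.3  0.4 -1.3] q1,6 [0.23 0.23]
shift [0.007, -0.001, 0.633] turn [0.001, 0.002, -0.005]
```

View pics/w3.png

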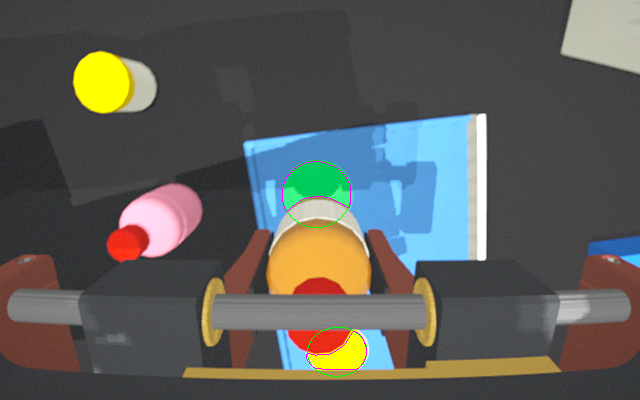

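Call:
move_arm(motion=[[[0.006,-0.002,0.15],[0,0,0]],[[0.006,-0.002,0.35],[0,0,0]],[[0.006,-0.002,0.5],[0,0,0]],[[0.006,-0.002,0.59],[0,0,0]],[[0.006,-0.002,0.625],[0,0,0]]])

```text
t: 8.43
ee_pos: [563.0, 140.8, 34.9]
orientation: [3.141, -0.01, -0.002]
ft_force: [0.2, -0.5, -1.1]
width: 45.3
```

```bash
python3 go.py 562.5 141.3 31.5 0
```

```text
t 8.43 pos [563.  140.8  34.9] psi -0.006 w 45.3 F [ 0.2 -0.5 -1.1] q1,6 [0.22 0.23]
shift [-0.003, -0.003, 0.022] turn [0.0, 0.001, -0.006]
```

Call:
move_arm(motion=[[[-0.002,-0.003,0.005],[0,0,0]],[[-0.002,-0.003,0.01],[0,0,0]],[[-0.002,-0.003,0.015],[0,0,0]],[[-0.002,-0.003,0.02],[0,0,0]],[[-0.002,-0.003,0.02],[0,0,0]]])

```text
t: 9.05
ee_pos: [563.4, 141.7, 32.6]
orientation: [-3.142, 0.009, -0.0]
ft_force: [-0.1, -0.1, -1.5]
width: 45.4
```

Call:
move_arm(motion=[[[0,0,0.004],[0,0,0]],[[0,0,0.008],[0,0,0]],[[0,0,0.01],[0,0,0]],[[0,0,0.01],[0,0,0]],[[0,0,0.01],[0,0,0]]])

```text
t: 9.68
ee_pos: [563.4, 141.7, 31.9]
orientation: [-3.142, 0.009, -0.0]
ft_force: [-2.8, -1.4, 8.3]
width: 45.2
```

Call:
move_arm(motion=[[[0,0,0],[0,0,0]],[[0,0,0],[0,0,0]],[[0,0,0],[0,0,0]],[[0,0,0],[0,0,0]],[[0,0,0],[0,0,0]]], gripper=1)

```text
t: 10.3
ee_pos: [563.3, 141.7, 30.9]
orientation: [3.142, -0.009, -0.0]
ft_force: [0.1, 0.6, -0.3]
width: 87.3
```

Call:
move_arm(motion=[[[0,0,-0.15],[0,0,0]],[[0,0,-0.35],[0,0,0]],[[0,0,-0.55],[0,0,0]],[[0,0,-0.75],[0,0,0]],[[0,0,-0.95],[0,0,0]]])

```text
t: 10.92
ee_pos: [563.1, 141.6, 174.4]
orientation: [3.142, -0.009, -0.0]
ft_force: [-0.4, -0.6, 0.4]
width: 87.3
```

```bash
python3 w.py w4 amber,563,141,7; python3 go.py 550 342 175 0
```

```text
amber [563.578 142.088] 0.045 pin [(0.87, [561.7, 139.6, 7.6]), (0.8, [432.2, -65.6, -1.1]), (0.76, [438.0, 129.6, 4.3])]
t 11.07 pos [564.3 141.9 174.8] psi -0.006 w 87.9 F [-0.1  0.3 -0.7] q1,6 [0.23 0.23]
shift [-0.103, -1.334, -0.0] turn [-0.001, -0.003, -0.005]
```

Call:
move_arm(motion=[[[-0.02,-0.2,0],[0,0,0]],[[-0.04,-0.4,0],[0,0,0]],[[-0.06,-0.6,0],[0,0,0]],[[-0.08,-0.8,0],[0,0,0]],[[-0.09,-1,0],[0,0,0]]])

```text
t: 11.7
ee_pos: [549.6, 292.3, 171.5]
orientation: [3.14, -0.009, -0.004]
ft_force: [0.0, -0.0, 0.2]
width: 87.9
```

```bash
python3 w.py w5 white,551,341,0 case,448,350,0,2.3; python3 go.py 550 342 175 0
```

```text
white none
case [448.183 349.307   2.276] 0.034 pin [(0.86, [452.3, 348.9, 1.4]), (0.23, [409.0, 231.7, 1.0])]
t 11.9 pos [549.8 291.4 171.9] psi -0.005 w 88.1 F [ 0.  -1.2  0.3] q1,6 [0.47 0.47]
shift [-0.0, -0.337, -0.021] turn [0.001, 0.002, -0.004]
```

View pics/w5.png

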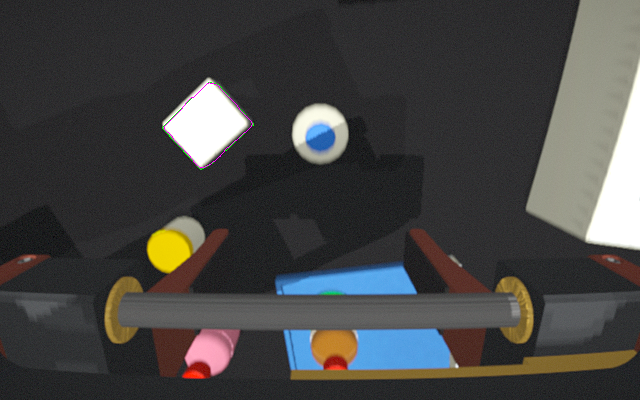

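White bottle at (320,133), case at (207,124), jar at (175,245). The case is close to where the open fingers would land, so I'll turn the jaws before going down.

Call:
move_arm(motion=[[[0,-0.07,0],[0,0,-0.15]],[[0,-0.14,0],[0,0,-0.3]],[[0,-0.21,0],[0,0,-0.45]],[[0,-0.27,0],[0,0,-0.6]],[[0,-0.335,0],[0,0,-0.76]]])

```text
t: 12.52
ee_pos: [550.9, 340.6, 172.7]
orientation: [2.897, 1.215, -0.002]
ft_force: [0.7, 0.0, -0.2]
width: 87.4
```

```bash
python3 w.py w6 white,551,341,0 case,448,350,0,2.3; python3 go.py 551 341.5 24 0.8
```

```text
white [551.34  341.013] 0.031 pin [(0.93, [548.9, 340.6, -0.5])]
case [448.503 349.926   2.257] 0.038 pin [(0.78, [450.8, 350.4, -0.7])]
t 12.78 pos [550.9 340.9 173. ] psi 0.786 w 87.5 F [ 0.6 -0.4 -0.7] q1,6 [ 0.54 -0.25]
shift [0.004, -0.002, 0.994] turn [-0.0, 0.001, -0.013]
```

View pics/w6.png

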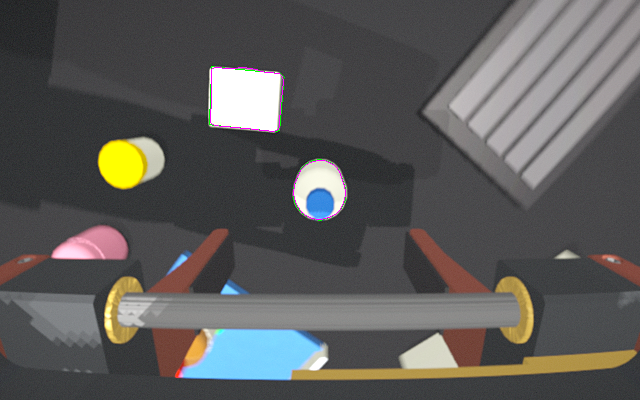

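White at (320,190) right below the grip centre, fit (551.3, 341.0).

Call:
move_arm(motion=[[[0.002,0,0.2],[0,0,0]],[[0.003,0,0.4],[0,0,0]],[[0.003,0,0.6],[0,0,0]],[[0.003,0,0.8],[0,0,0]],[[0.003,0,0.99],[0,0,0]]])

```text
t: 13.4
ee_pos: [551.3, 341.5, 23.9]
orientation: [2.901, 1.204, -0.001]
ft_force: [0.0, -0.3, 0.2]
width: 87.6
```

Call:
move_arm(motion=[[[0,0,0],[0,0,0]],[[0,0,0],[0,0,0]],[[0,0,0],[0,0,0]],[[0,0,0],[0,0,0]],[[0,0,0],[0,0,0]]], gripper=0)

```text
t: 14.02
ee_pos: [551.6, 342.5, 25.8]
orientation: [-2.9, -1.209, -0.002]
ft_force: [-1.0, 0.4, 3.8]
width: 45.1
```

Call:
move_arm(motion=[[[0,0,-0.1],[0,0,0]],[[0,0,-0.25],[0,0,0]],[[0,0,-0.4],[0,0,0]],[[0,0,-0.6],[0,0,0]],[[0,0,-0.8],[0,0,0]]])

```text
t: 14.65
ee_pos: [551.5, 342.5, 147.6]
orientation: [-2.899, -1.209, -0.002]
ft_force: [0.1, -0.0, -0.8]
width: 45.2
```

```bash
python3 w.py w7 white,551,341,120; python3 go.py 581 -17.5 142 0.0;python3 go.py 640 200 142 0.0
```

```text
white [553.265 341.302] 0.228 pin [(0.75, [550.9, 340.3, 120.5])]
t 14.8 pos [552.6 343.1 148. ] psi 0.79 w 45.2 F [ 0.6 -0.8 -0.5] q1,6 [ 0.54 -0.25]
shift [-1.575, 1.826, 0.034] turn [-0.001, -0.005, 0.755]
t 14.8 pos [552.6 343.1 148. ] psi 0.79 w 45.2 F [ 0.6 -0.8 -0.5] q1,6 [ 0.54 -0.25]
shift [-0.268, 1.085, 0.04] turn [-0.001, -0.005, 0.755]
```

View pics/w7.png

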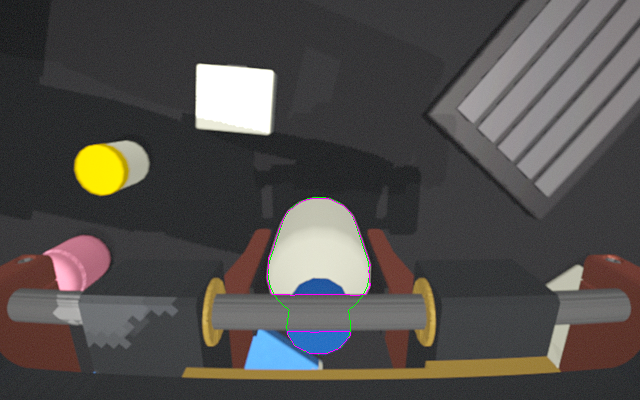

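Held well, latch seen on the far side of the case at (235,66).

Call:
move_arm(motion=[[[-0.1,0.12,0],[0,0,0]],[[-0.25,0.3,-0.02],[0,0,0]],[[-0.45,0.52,-0.03],[0,0,0]],[[-0.65,0.75,-0.03],[0,0,0]],[[-0.79,0.913,-0.03],[0,0,0]]])

```text
t: 15.42
ee_pos: [563.9, 158.5, 148.1]
orientation: [-2.9, -1.207, 0.005]
ft_force: [-0.3, -0.2, -1.6]
width: 45.2
```

Call:
move_arm(motion=[[[-0.12,0.15,0],[0,0,0.08]],[[-0.32,0.36,0],[0,0,0.22]],[[-0.52,0.6,0],[0,0,0.37]],[[-0.68,0.8,0],[0,0,0.52]],[[-0.78,0.913,0.05],[0,0,0.65]]])

```text
t: 16.05
ee_pos: [579.1, -20.7, 141.1]
orientation: [3.137, 0.161, -0.002]
ft_force: [-0.4, -0.4, -0.8]
width: 45.0
```

```bash
python3 w.py w8 mat_yellow,581,-17,4 mat_green,562,140,4 amber,563,142,7; python3 go.py 581 -17.5 35 0.117
```

```text
mat_yellow [581.165 -16.743] 0.235 pin [(0.67, [579.9, -18.6, 1.9])]
mat_green none
amber none
t 16.3 pos [579.2 -17.9 141.3] psi 0.111 w 45.1 F [-0.6 -0.5 -0.6] q1,6 [-0.05 -0.16]
shift [0.013, -0.001, 0.708] turn [-0.0, 0.002, -0.006]
```

View pics/w8.png

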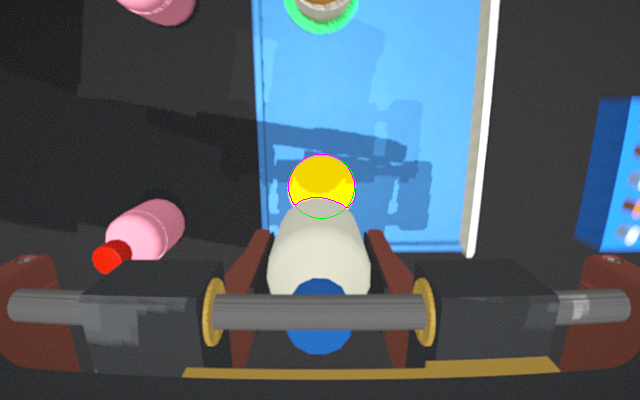

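Call:
move_arm(motion=[[[0.013,-0.002,0.15],[0,0,0]],[[0.013,-0.002,0.35],[0,0,0]],[[0.013,-0.002,0.52],[0,0,0]],[[0.013,-0.002,0.65],[0,0,0]],[[0.013,-0.002,0.7],[0,0,0]]])

```text
t: 16.92
ee_pos: [581.4, -16.7, 35.9]
orientation: [-3.137, -0.174, 0.003]
ft_force: [-0.1, 0.1, -0.5]
width: 45.2
```

Call:
move_arm(motion=[[[0,0,0.004],[0,0,0]],[[0,0,0.008],[0,0,0]],[[0,0,0.012],[0,0,0]],[[0,0,0.015],[0,0,0]],[[0,0,0.015],[0,0,0]]])

```text
t: 17.55
ee_pos: [582.2, -17.3, 34.9]
orientation: [3.137, 0.172, 0.001]
ft_force: [-0.1, 0.7, -1.2]
width: 44.8
```

```bash
python3 go.py 581.2 -17.4 32 0.117
```

```text
t 17.55 pos [582.2 -17.3  34.9] psi 0.109 w 44.8 F [-0.1  0.7 -1.2] q1,6 [-0.05 -0.16]
shift [-0.006, 0.0, 0.02] turn [0.0, -0.0, -0.007]
```

Call:
move_arm(motion=[[[-0.004,0,0.006],[0,0,0]],[[-0.004,0,0.01],[0,0,0]],[[-0.004,0,0.014],[0,0,0]],[[-0.004,0,0.014],[0,0,0]],[[-0.004,0,0.014],[0,0,0]]])

```text
t: 18.18
ee_pos: [581.4, -17.3, 32.8]
orientation: [-3.137, -0.172, 0.0]
ft_force: [-2.7, 1.0, 4.4]
width: 45.2
```

Call:
move_arm(motion=[[[0,0,0],[0,0,0]],[[0,0,0],[0,0,0]],[[0,0,0],[0,0,0]],[[0,0,0],[0,0,0]],[[0,0,0],[0,0,0]]], gripper=1)

```text
t: 18.8
ee_pos: [581.5, -17.3, 32.6]
orientation: [-3.137, -0.172, 0.0]
ft_force: [0.2, -1.1, -0.2]
width: 87.3
```

Call:
move_arm(motion=[[[0,0,-0.15],[0,0,0]],[[0,0,-0.35],[0,0,0]],[[0,0,-0.55],[0,0,0]],[[0,0,-0.75],[0,0,0]],[[0,0,-0.95],[0,0,0]]])

```text
t: 19.42
ee_pos: [581.3, -17.3, 176.1]
orientation: [-3.137, -0.172, -0.0]
ft_force: [0.2, -0.2, 1.1]
width: 87.8
```

```bash
python3 w.py w9 white,581,-17,7 amber,563,142,7; python3 go.py 448.3 349.7 170 -0.866; python3 go.py 448.3 349.7 170 0.117;
```

```text
white [581.809 -17.77 ] 0.041 pin [(0.87, [581.8, -21.8, 6.9])]
amber [563.45  143.386] 0.033 pin [(0.96, [435.1, -67.0, -1.4]), (0.79, [564.7, 138.7, 6.6]), (0.72, [439.0, 129.3, 3.8])]
t 19.68 pos [580.9 -17.3 174.3] psi 0.109 w 88.0 F [ 0.5 -1.2  0.7] q1,6 [-0.05 -0.16]
shift [-0.611, -2.528, 0.03] turn [0.0, 0.001, 0.931]
t 19.68 pos [580.9 -17.3 174.3] psi 0.109 w 88.0 F [ 0.5 -1.2  0.7] q1,6 [-0.05 -0.16]
shift [-0.611, -2.528, 0.03] turn [-0.0, 0.001, -0.007]
```

View pics/w9.png

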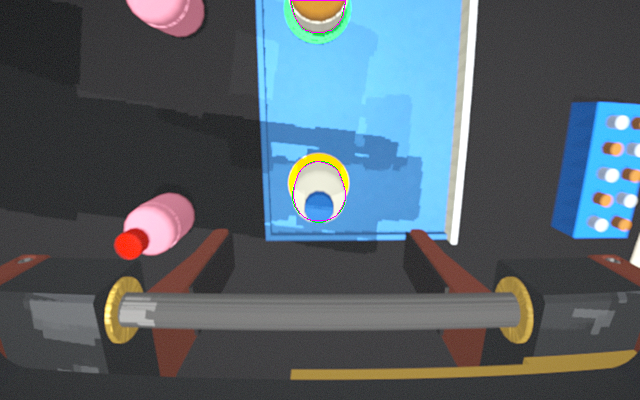

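White stands centred on the yellow mat ((319,190)); fit 581.8,-17.8. Next: case.

Call:
move_arm(motion=[[[-0.05,-0.2,0],[0,0,0]],[[-0.1,-0.4,0],[0,0,0]],[[-0.15,-0.6,0],[0,0,0]],[[-0.2,-0.8,0],[0,0,0]],[[-0.24,-1,0],[0,0,0]]])

```text
t: 20.3
ee_pos: [527.9, 128.5, 173.4]
orientation: [3.136, 0.172, -0.004]
ft_force: [-0.1, -0.3, 1.1]
width: 87.8
```

Call:
move_arm(motion=[[[-0.05,-0.2,0],[0,0,0.1]],[[-0.1,-0.4,0],[0,0,0.2]],[[-0.15,-0.6,0],[0,0,0.3]],[[-0.2,-0.8,0],[0,0,0.4]],[[-0.24,-1,0],[0,0,0.5]]])

```text
t: 20.92
ee_pos: [475.8, 273.4, 173.4]
orientation: [3.071, -0.651, -0.003]
ft_force: [0.1, -0.1, 0.1]
width: 87.5
```

```bash
python3 go.py 448.3 349.7 150 -0.866
```

```text
t 20.93 pos [475.8 273.4 173.4] psi -0.418 w 87.5 F [ 0.1 -0.1  0.1] q1,6 [0.5  0.92]
shift [-0.373, -0.391, 0.156] turn [0.003, 0.001, 0.428]
```

Call:
move_arm(motion=[[[-0.07,-0.08,0.03],[0,0,0.1]],[[-0.15,-0.16,0.06],[0,0,0.2]],[[-0.22,-0.24,0.09],[0,0,0.3]],[[-0.3,-0.32,0.12],[0,0,0.38]],[[-0.373,-0.391,0.156],[0,0,0.43]]])

```text
t: 21.55
ee_pos: [448.4, 349.2, 149.8]
orientation: [2.849, -1.318, -0.002]
ft_force: [0.6, 0.1, -0.1]
width: 88.1
```

```bash
python3 w.py w10 case,448.3,349.7,0,2.276 caps,408,235,0; python3 go.py 448.3 349.7 8 -0.866
```

```text
case [448.316 349.756   2.277] 0.043 pin [(0.69, [449.8, 349.9, 1.1])]
caps [410.245 237.064] 0.661 pin [(0.73, [408.4, 234.8, -0.9]), (0.41, [450.2, 349.1, -1.1])]
t 21.8 pos [449.2 348.6 150.9] psi -0.863 w 88.1 F [-0.   0.2  0.5] q1,6 [0.64 1.5 ]
shift [-0.009, -0.002, 0.953] turn [0.002, -0.0, 0.003]
```

View pics/w10.png

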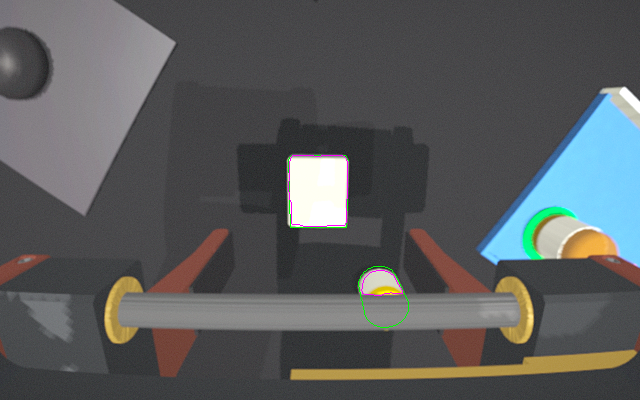

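Call:
move_arm(motion=[[[-0.003,-0.004,0.2],[0,0,0]],[[-0.003,-0.005,0.4],[0,0,0]],[[-0.003,-0.005,0.6],[0,0,0]],[[-0.003,-0.005,0.8],[0,0,0]],[[-0.003,-0.005,0.945],[0,0,0]]])

```text
t: 22.42
ee_pos: [449.8, 349.1, 8.7]
orientation: [2.852, -1.315, -0.001]
ft_force: [-0.5, 0.8, -0.2]
width: 87.8
```

```bash
python3 go.py 448.3 349.7 8 -0.866
```

```text
t 22.43 pos [449.8 349.1   8.7] psi -0.864 w 87.8 F [-0.5  0.8 -0.2] q1,6 [0.64 1.5 ]
shift [-0.01, 0.005, 0.005] turn [0.001, -0.0, 0.002]
```

Call:
move_arm(motion=[[[-0.005,0.004,0],[0,0,0]],[[-0.005,0.004,0],[0,0,0]],[[-0.005,0.004,0],[0,0,0]],[[-0.005,0.004,0],[0,0,0]],[[-0.005,0.004,0],[0,0,0]]], gripper=0)

```text
t: 23.05
ee_pos: [449.3, 350.6, 10.8]
orientation: [-2.852, 1.315, -0.001]
ft_force: [-0.5, -0.3, 6.3]
width: 49.7
```

Call:
move_arm(motion=[[[0,0,-0.1],[0,0,0]],[[0,0,-0.25],[0,0,0]],[[0,0,-0.45],[0,0,0]],[[0,0,-0.65],[0,0,0]],[[0,0,-0.85],[0,0,0]]])

```text
t: 23.68
ee_pos: [448.6, 350.1, 139.2]
orientation: [-2.853, 1.316, -0.0]
ft_force: [1.3, 0.6, -1.4]
width: 49.9
```

```bash
python3 go.py 571.9 62 150 0.117; python3 w.py w11 case,448.3,349.7,127,2.276; 
```

```text
t 23.68 pos [448.6 350.1 139.2] psi -0.864 w 49.9 F [ 1.3  0.6 -1.4] q1,6 [0.64 1.51]
shift [1.995, 0.622, -0.073] turn [-0.0, -0.0, -0.937]
case [447.273 349.071   2.271] 0.22 pin [(0.67, [444.6, 348.1, 128.0])]
```

View pics/w11.png

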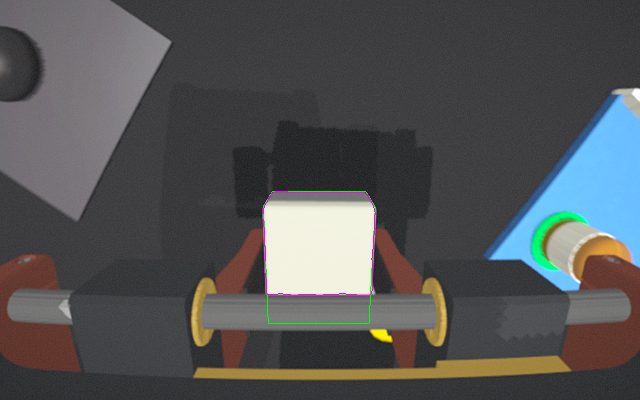

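Case gripped at 49.9 mm (clear of the latch), about 1.3 mm off along tool y.

Call:
move_arm(motion=[[[0.13,0.04,-0.02],[0,0,0]],[[0.33,0.1,-0.05],[0,0,-0.08]],[[0.57,0.17,-0.08],[0,0,-0.2]],[[0.8,0.25,-0.08],[0,0,-0.33]],[[1,0.31,-0.08],[0,0,-0.45]]])

```text
t: 24.45
ee_pos: [510.4, 203.3, 148.2]
orientation: [3.081, -0.608, -0.003]
ft_force: [0.7, -0.2, -1.5]
width: 49.8
```

```bash
python3 go.py 572.2 63.4 150 0.117
```

```text
t 24.45 pos [510.4 203.3 148.2] psi -0.39 w 49.8 F [ 0.7 -0.2 -1.5] q1,6 [0.36 0.75]
shift [0.735, 0.706, -0.012] turn [0.001, 0.002, -0.484]
```

Call:
move_arm(motion=[[[0.1,0.1,0],[0,0,-0.1]],[[0.28,0.27,0],[0,0,-0.2]],[[0.48,0.46,0],[0,0,-0.3]],[[0.65,0.62,0],[0,0,-0.4]],[[0.735,0.706,0],[0,0,-0.484]]])

```text
t: 25.08
ee_pos: [571.6, 63.0, 148.0]
orientation: [3.136, 0.18, -0.004]
ft_force: [0.7, -0.3, -1.5]
width: 49.9
```

```bash
python3 w.py w12 amber,563,142,7;python3 go.py 572.2 63.4 20 0.117
```

```text
amber [563.468 141.814] 0.022 pin [(0.9, [563.5, 140.7, 7.6]), (0.6, [441.3, 130.7, 8.2])]
t 25.23 pos [571.3  64.4 148.2] psi 0.11 w 49.7 F [-1.2 -0.4 -0.8] q1,6 [ 0.09 -0.02]
shift [0.007, 0.007, 0.855] turn [-0.0, 0.002, -0.007]
```

View pics/w12.png

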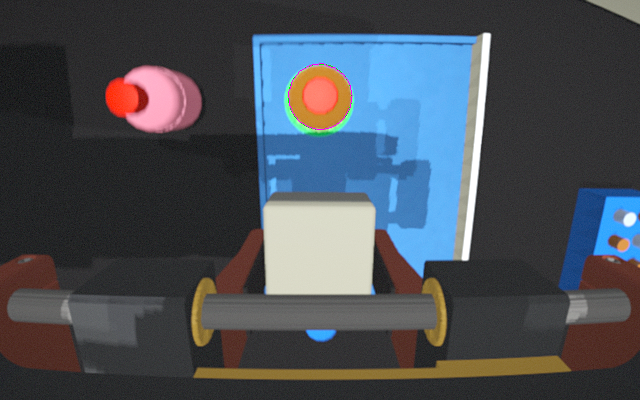

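Call:
move_arm(motion=[[[0.006,0.004,0.15],[0,0,0]],[[0.006,0.004,0.38],[0,0,0]],[[0.006,0.004,0.6],[0,0,0]],[[0.006,0.004,0.77],[0,0,0]],[[0.006,0.004,0.855],[0,0,0]]])

```text
t: 25.85
ee_pos: [571.4, 65.9, 19.4]
orientation: [3.137, 0.177, -0.005]
ft_force: [-0.5, 0.7, -0.7]
width: 49.7
```

```bash
python3 go.py 572.2 63.4 15 0.117
```

```text
t 25.85 pos [571.4  65.9  19.4] psi 0.113 w 49.7 F [-0.5  0.7 -0.7] q1,6 [ 0.09 -0.02]
shift [0.004, 0.017, 0.029] turn [-0.0, 0.003, -0.004]
```

Call:
move_arm(motion=[[[0.003,0.004,0.01],[0,0,0]],[[0.003,0.004,0.018],[0,0,0]],[[0.003,0.004,0.02],[0,0,0]],[[0.003,0.004,0.02],[0,0,0]],[[0.003,0.004,0.02],[0,0,0]]])

```text
t: 26.48
ee_pos: [573.8, 64.9, 18.7]
orientation: [-3.137, -0.178, -0.001]
ft_force: [-0.1, 0.5, -1.0]
width: 49.8
```

```bash
python3 w.py w13 ;python3 go.py 572.2 63.4 15 0.117
```

```text
t 26.52 pos [573.8  64.9  18.6] psi 0.114 w 49.6 F [ 0.1 -0.5 -0.9] q1,6 [ 0.09 -0.02]
shift [-0.012, 0.008, 0.024] turn [0.0, -0.001, -0.003]
```

View pics/w13.png

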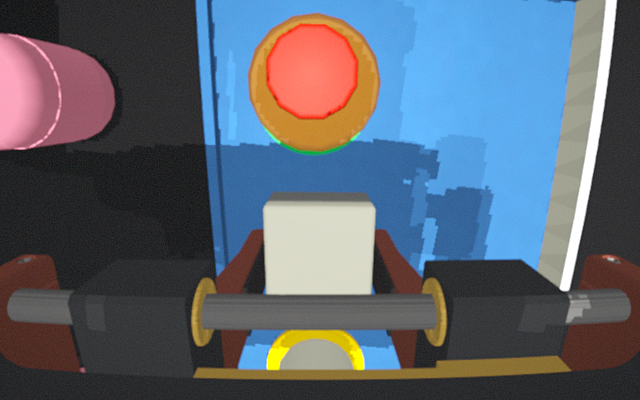

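Call:
move_arm(motion=[[[-0.004,0.004,0.007],[0,0,0]],[[-0.005,0.005,0.014],[0,0,0]],[[-0.005,0.005,0.018],[0,0,0]],[[-0.005,0.005,0.02],[0,0,0]],[[-0.005,0.005,0.02],[0,0,0]]])

```text
t: 27.15
ee_pos: [572.9, 64.0, 15.2]
orientation: [-3.137, -0.178, 0.0]
ft_force: [-0.2, 0.4, -1.7]
width: 50.0
```

Call:
move_arm(motion=[[[-0.002,0.003,0.003],[0,0,0]],[[-0.002,0.003,0.006],[0,0,0]],[[-0.002,0.003,0.009],[0,0,0]],[[-0.002,0.003,0.01],[0,0,0]],[[-0.002,0.003,0.01],[0,0,0]]])

```text
t: 27.78
ee_pos: [572.8, 63.6, 14.8]
orientation: [-3.136, -0.178, -0.001]
ft_force: [-3.1, -0.3, 10.3]
width: 50.1
```

Contact, so I'm releasing partially and lifting.

Call:
move_arm(motion=[[[0,0,0],[0,0,0]],[[0,0,0],[0,0,0]],[[0,0,0],[0,0,0]],[[0,0,0],[0,0,0]],[[0,0,0],[0,0,0]]], gripper=0.69)

```text
t: 28.4
ee_pos: [572.6, 63.5, 13.6]
orientation: [-3.137, -0.178, 0.0]
ft_force: [-1.1, 0.1, 0.4]
width: 60.8
```

Call:
move_arm(motion=[[[0,0,-0.1],[0,0,0]],[[0,0,-0.3],[0,0,0]],[[0,0,-0.55],[0,0,0]],[[0,0,-0.8],[0,0,0]],[[0,0,-1],[0,0,0]]])

```text
t: 29.02
ee_pos: [573.0, 63.6, 166.5]
orientation: [-3.136, -0.178, -0.003]
ft_force: [0.9, -0.1, -0.1]
width: 60.5
```

```bash
python3 w.py w14 case,572.3,62.1,4,0.117 amber,563,142,7 white,581,-17,7;python3 go.py 409 235 170 0.117
```

```text
case [5.73137e+02 6.22720e+01 1.10000e-01] 0.042 pin [(0.79, [571.9, 64.3, 4.7])]
amber [563.723 141.839] 0.02 pin [(0.91, [438.3, 132.5, 1.6]), (0.82, [561.6, 139.6, 4.9])]
white [580.91  -14.417] 0.32 pin [(0.67, [579.9, -19.0, 9.1]), (0.41, [559.6, 137.1, 8.2])]
t 29.38 pos [571.8  63.5 162.7] psi 0.114 w 60.9 F [-0.4  0.  -0.8] q1,6 [ 0.09 -0.02]
shift [-0.949, -1.259, -0.047] turn [-0.0, 0.002, -0.003]
```

View pics/w14.png

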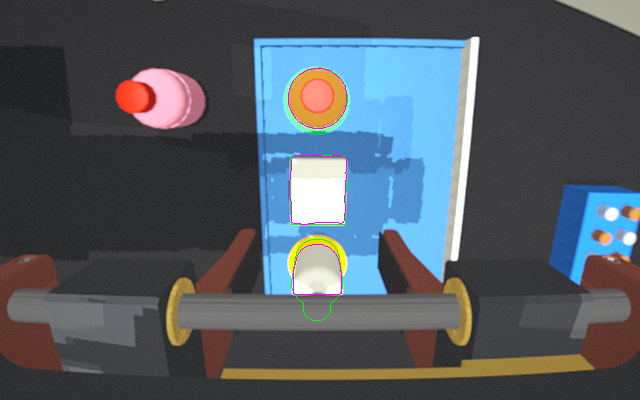

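Case lies at (319,190) in line with both bottles; fit 573.1, 62.3, yaw 0.11 vs mid 572.6, 62.2. Next the jar.

Call:
move_arm(motion=[[[-0.13,-0.17,0],[0,0,0]],[[-0.26,-0.35,0],[0,0,0]],[[-0.4,-0.53,0],[0,0,0]],[[-0.55,-0.72,0],[0,0,0]],[[-0.7,-0.93,0],[0,0,0]]], gripper=1)

```text
t: 30.0
ee_pos: [451.0, 190.6, 162.6]
orientation: [3.136, 0.178, -0.003]
ft_force: [-0.6, 0.0, -0.5]
width: 87.9
```

Call:
move_arm(motion=[[[-0.08,-0.11,0],[0,0,0]],[[-0.16,-0.22,0.02],[0,0,0]],[[-0.25,-0.33,0.05],[0,0,0]],[[-0.25,-0.33,0.1],[0,0,0]],[[-0.25,-0.33,0.15],[0,0,0]]])

```text
t: 30.62
ee_pos: [409.7, 234.8, 140.3]
orientation: [3.136, 0.179, -0.001]
ft_force: [0.5, -0.2, -0.2]
width: 87.9
```

```bash
python3 w.py w15 caps,409,235,0;python3 go.py 409 235 13 0.117
```

```text
caps [409.3   234.391] 0.064 pin [(0.73, [410.2, 234.7, -0.2])]
t 30.77 pos [409.7 234.5 140.5] psi 0.113 w 87.9 F [ 0.3 -0.3  0.2] q1,6 [0.49 0.38]
shift [-0.003, -0.004, 0.85] turn [0.001, 0.001, -0.004]
```

View pics/w15.png

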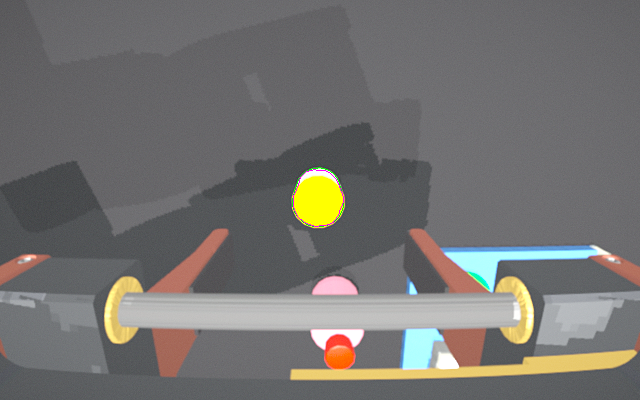

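Jar directly below at (319,198). Down and grip.

Call:
move_arm(motion=[[[-0.001,0,0.2],[0,0,0]],[[-0.002,0,0.4],[0,0,0]],[[-0.002,0,0.6],[0,0,0]],[[-0.002,0,0.75],[0,0,0]],[[-0.002,0,0.845],[0,0,0]]])

```text
t: 31.4
ee_pos: [409.5, 234.7, 13.5]
orientation: [3.136, 0.177, -0.001]
ft_force: [0.1, 0.4, -0.4]
width: 87.7
```

Call:
move_arm(motion=[[[0,0,0],[0,0,0]],[[0,0,0],[0,0,0]],[[0,0,0],[0,0,0]],[[0,0,0],[0,0,0]],[[0,0,0],[0,0,0]]], gripper=0)

```text
t: 32.02
ee_pos: [409.5, 235.3, 14.8]
orientation: [-3.136, -0.179, -0.001]
ft_force: [1.0, 0.4, 0.1]
width: 41.3
```

Call:
move_arm(motion=[[[0,0,-0.1],[0,0,0]],[[0,0,-0.3],[0,0,0]],[[0,0,-0.5],[0,0,0]],[[0,0,-0.75],[0,0,0]],[[0,0,-1],[0,0,0]]])

```text
t: 32.65
ee_pos: [409.1, 235.0, 166.5]
orientation: [-3.136, -0.178, -0.001]
ft_force: [-0.2, 0.2, -0.2]
width: 39.4
```

```bash
python3 w.py w16 caps,409,235,148;python3 go.py 573 62.3 160 0.117
```

```text
caps [409.625 233.672] 0.181 pin [(0.87, [408.7, 232.9, 152.4])]
t 32.8 pos [410.5 235.8 166.9] psi 0.114 w 39.4 F [-0.5 -0.9 -1. ] q1,6 [0.5  0.38]
shift [0.945, 1.272, 0.048] turn [-0.002, -0.005, -0.003]
```

View pics/w16.png

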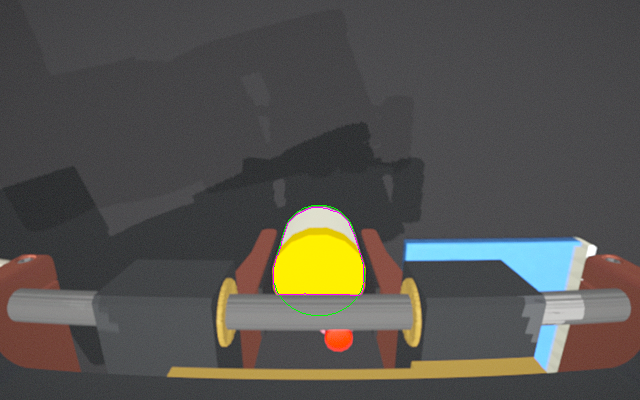

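Call:
move_arm(motion=[[[0.07,0.1,0],[0,0,0]],[[0.18,0.25,0],[0,0,0]],[[0.3,0.42,0],[0,0,0]],[[0.44,0.6,0],[0,0,0]],[[0.6,0.82,0],[0,0,0]]])

```text
t: 33.42
ee_pos: [512.8, 121.2, 162.8]
orientation: [3.136, 0.179, -0.005]
ft_force: [1.6, 0.8, -0.6]
width: 39.3
```

Call:
move_arm(motion=[[[0.12,0.16,0],[0,0,0]],[[0.22,0.29,0],[0,0,0]],[[0.3,0.38,0.02],[0,0,0]],[[0.34,0.43,0.05],[0,0,0]],[[0.345,0.445,0.1],[0,0,0]]])

```text
t: 34.05
ee_pos: [571.8, 62.6, 148.9]
orientation: [-3.136, -0.178, 0.0]
ft_force: [0.2, 0.7, -1.1]
width: 39.1
```

```bash
python3 w.py w17 caps,573,63,137 case,573,62.3,4,0.11 amber,563,142,7;python3 go.py 573 62.9 52 0.117
```

```text
caps [572.177  62.819] 0.238 pin [(0.63, [573.5, 61.5, 132.9])]
case [5.72865e+02 6.46180e+01 1.14000e-01] 0.276 pin [(0.89, [572.9, 63.0, 4.5])]
amber [563.512 141.856] 0.033 pin [(0.96, [440.4, 130.2, 4.9]), (0.66, [565.0, 141.1, 7.4])]
t 34.4 pos [571.6  63.2 149.7] psi 0.114 w 39.1 F [-0.8 -0.7 -0.8] q1,6 [ 0.09 -0.03]
shift [0.009, 0.003, 0.652] turn [-0.0, -0.0, -0.003]
```

View pics/w17.png

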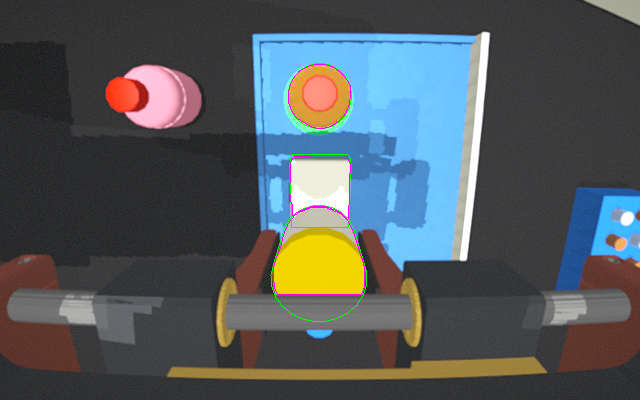

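Call:
move_arm(motion=[[[0.007,0.003,0.15],[0,0,0]],[[0.007,0.003,0.35],[0,0,0]],[[0.007,0.003,0.5],[0,0,0]],[[0.007,0.003,0.6],[0,0,0]],[[0.007,0.003,0.64],[0,0,0]]])

```text
t: 35.02
ee_pos: [572.5, 62.5, 52.9]
orientation: [3.136, 0.179, -0.001]
ft_force: [0.7, -0.2, 0.3]
width: 39.1
```

Call:
move_arm(motion=[[[0,0,0.004],[0,0,0]],[[0,0,0.008],[0,0,0]],[[0,0,0.012],[0,0,0]],[[0,0,0.014],[0,0,0]],[[0,0,0.014],[0,0,0]]])

```text
t: 35.65
ee_pos: [572.9, 62.3, 51.5]
orientation: [-3.137, -0.178, -0.0]
ft_force: [-0.5, -1.1, -0.6]
width: 39.4
```

```bash
python3 go.py 573 62.9 48.5 0.117
```

```text
t 35.65 pos [572.9  62.3  51.5] psi 0.114 w 39.4 F [-0.5 -1.1 -0.6] q1,6 [ 0.09 -0.03]
shift [0.001, -0.004, 0.02] turn [0.0, -0.0, -0.003]
```

Call:
move_arm(motion=[[[0,-0.002,0.005],[0,0,0]],[[0,-0.002,0.009],[0,0,0]],[[0,-0.002,0.012],[0,0,0]],[[0,-0.002,0.012],[0,0,0]],[[0,-0.002,0.012],[0,0,0]]])

```text
t: 36.28
ee_pos: [572.7, 62.6, 49.6]
orientation: [3.137, 0.178, -0.0]
ft_force: [-0.5, 0.7, -0.0]
width: 39.4
```

Call:
move_arm(motion=[[[0,0,0.004],[0,0,0]],[[0,0,0.007],[0,0,0]],[[0,0,0.007],[0,0,0]],[[0,0,0.007],[0,0,0]],[[0,0,0.007],[0,0,0]]])

```text
t: 36.9
ee_pos: [572.8, 62.7, 49.4]
orientation: [-3.136, -0.178, -0.0]
ft_force: [-3.3, -0.4, 8.5]
width: 39.5
```

Call:
move_arm(motion=[[[0,0,0],[0,0,0]],[[0,0,0],[0,0,0]],[[0,0,0],[0,0,0]],[[0,0,0],[0,0,0]],[[0,0,0],[0,0,0]]], gripper=0.8)

```text
t: 37.52
ee_pos: [572.7, 62.6, 48.4]
orientation: [-3.137, -0.178, 0.0]
ft_force: [0.2, -0.2, -0.5]
width: 70.3
```

Call:
move_arm(motion=[[[0,0,-0.1],[0,0,0]],[[0,0,-0.25],[0,0,0]],[[0,0,-0.45],[0,0,0]],[[0,0,-0.65],[0,0,0]],[[0,0,-0.85],[0,0,0]]])

```text
t: 38.15
ee_pos: [572.8, 62.6, 178.1]
orientation: [-3.137, -0.178, -0.002]
ft_force: [-0.3, 0.2, 0.5]
width: 70.4
```

```bash
python3 w.py w18 caps,573,63,34 case,573,62.3,4,0.11 amber,563,142,7;python3 go.py 398 -222.5 170 0.117; python3 - <<'E'
from h import *
for c in('top','scene'):
    im=cam(c); 
    for n,p,z in(('tune',(398,-222),0),('spare',(427,-370),0)):
        m=mask(c,im,n,p,z)
        print(c,n,None if m is None else fit([(im,m)],n,p,z))
    print([(round(d['p'],2),np.round(d['location'],1).tolist()) for d in ctrl.pinpoint(c,'tune')])
    cv2.imwrite(f'pics/b_{c}.png',im['pixels'][:,:,::-1])
E
```

```text
caps [572.881  62.201] 0.045 pin [(0.6, [572.7, 60.2, 37.5])]
case [5.72986e+02 6.23820e+01 1.01000e-01] 0.632 pin [(0.6, [575.5, 63.7, 4.1])]
amber [563.769 141.523] 0.023 pin [(0.84, [434.1, -67.9, -2.8]), (0.76, [564.4, 141.2, 6.1]), (0.75, [443.6, 132.2, 2.4])]
t 38.5 pos [571.9  62.6 175. ] psi 0.114 w 70.3 F [0.9 0.3 0.1] q1,6 [ 0.09 -0.03]
shift [-1.367, 1.757, 0.036] turn [-0.0, 0.002, -0.003]
top tune (array([ 397.76116252, -224.86339939]), np.float64(0.15153402475019628))
top spare (array([ 427.41317798, -371.97471651]), np.float64(0.07433177273139935))
[(0.85, [396.9, -224.7, -0.8])]
scene tune (array([ 395.79585898, -221.9101975 ]), np.float64(0.09595970728266612))
scene spare (array([ 426.0699501 , -368.82109833]), np.float64(0.07234850943073412))
[(0.7, [613.0, 64.7, 0.7]), (0.68, [401.5, -227.6, -1.3])]
```

View pics/w18.png

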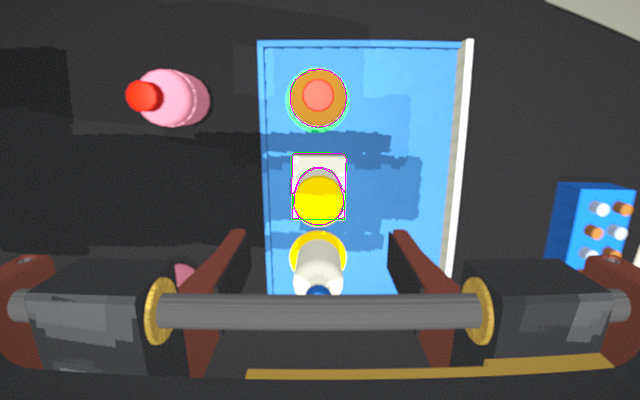

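View pics/b_scene.png

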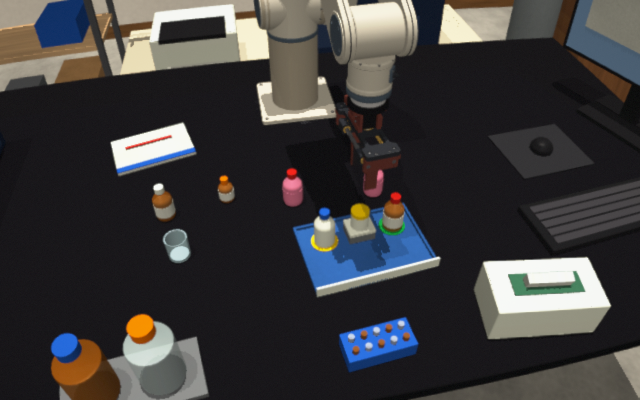

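Jar sits in the middle of the case ((319,195); fit 572.9, 62.2). Scene view confirms all upright and the tune bottle at (226,190). Next: the tune.

Call:
move_arm(motion=[[[-0.15,0.2,0],[0,0,0.05]],[[-0.3,0.4,0],[0,0,0.18]],[[-0.45,0.6,0],[0,0,0.33]],[[-0.6,0.8,0],[0,0,0.48]],[[-0.75,0.97,0],[0,0,0.63]]])

```text
t: 39.52
ee_pos: [476.9, -95.7, 176.1]
orientation: [3.023, -0.855, 0.001]
ft_force: [0.9, -0.1, 0.3]
width: 70.2
```

```bash
python3 go.py 397 -223 150 -1.454
```

```text
t 39.52 pos [476.9 -95.7 176.1] psi -0.551 w 70.2 F [ 0.9 -0.1  0.3] q1,6 [-0.22  0.33]
shift [-0.009, 1.002, 0.174] turn [-0.0, -0.0, 0.862]
```

Call:
move_arm(motion=[[[0,0.2,0.02],[0,0,0.16]],[[0,0.4,0.06],[0,0,0.33]],[[-0.005,0.6,0.1],[0,0,0.5]],[[-0.009,0.8,0.14],[0,0,0.68]],[[-0.009,1.0,0.174],[0,0,0.85]]])

```text
t: 40.15
ee_pos: [397.9, -222.9, 149.8]
orientation: [-2.36, 2.074, -0.0]
ft_force: [-0.1, 0.1, -0.3]
width: 70.4
```

```bash
python3 w.py w19 tune,397,-223,0; python3 go.py 397 -223 11 -1.454
```

```text
tune [ 398.8   -223.654] 0.044 pin [(0.8, [396.4, -224.6, -2.0])]
t 40.3 pos [ 398.  -222.7  149.8] psi -1.437 w 69.8 F [0.1 0.3 0. ] q1,6 [-0.54  0.9 ]
shift [0.001, 0.006, 0.926] turn [0.0, 0.0, 0.017]
```

View pics/w19.png

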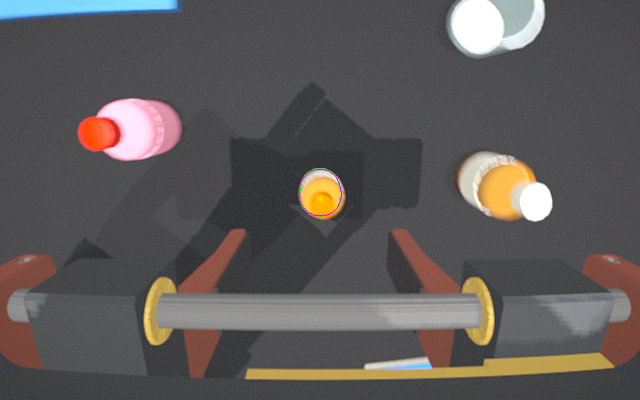

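Call:
move_arm(motion=[[[0.005,-0.002,0.2],[0,0,0.01]],[[0.006,-0.002,0.4],[0,0,0.016]],[[0.006,-0.002,0.6],[0,0,0.016]],[[0.006,-0.002,0.8],[0,0,0.016]],[[0.006,-0.002,0.92],[0,0,0.016]]])

```text
t: 40.92
ee_pos: [399.3, -222.0, 10.8]
orientation: [2.353, -2.082, -0.001]
ft_force: [-0.6, 0.2, 0.7]
width: 70.0
```

Call:
move_arm(motion=[[[0,0,0],[0,0,0]],[[0,0,0],[0,0,0]],[[0,0,0],[0,0,0]],[[0,0,0],[0,0,0]],[[0,0,0],[0,0,0]]], gripper=0)

```text
t: 41.55
ee_pos: [399.4, -223.3, 12.7]
orientation: [-2.348, 2.087, -0.002]
ft_force: [0.2, 0.6, 6.8]
width: 35.7
```

Call:
move_arm(motion=[[[0,0,-0.1],[0,0,0]],[[0,0,-0.3],[0,0,0]],[[0,0,-0.5],[0,0,0]],[[0,0,-0.75],[0,0,0]],[[0,0,-1],[0,0,0]]])

```text
t: 42.18
ee_pos: [398.4, -222.9, 163.9]
orientation: [2.348, -2.087, 0.0]
ft_force: [0.2, -0.4, 0.8]
width: 35.2
```

```bash
python3 w.py w20 tune,398,-223,151; python3 go.py 656.3 -8.9 160 -1.454
```

```text
tune none
t 42.27 pos [ 400.8 -224.2  166.1] psi -1.453 w 35.5 F [ 0.9  0.8 -1.2] q1,6 [-0.54  0.92]
shift [-1.226, -1.86, 0.046] turn [-0.006, -0.004, 0.001]
```

View pics/w20.png

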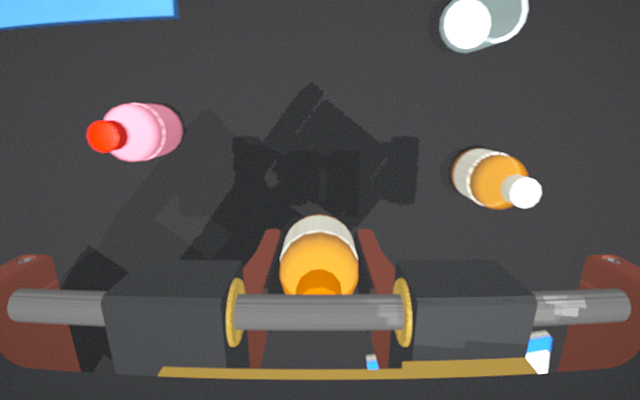

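Call:
move_arm(motion=[[[-0.05,-0.08,0],[0,0,0]],[[-0.15,-0.22,0],[0,0,0]],[[-0.28,-0.42,0],[0,0,0]],[[-0.44,-0.66,0],[0,0,0]],[[-0.6,-0.91,0],[0,0,0]]])

```text
t: 42.9
ee_pos: [524.1, -115.7, 160.2]
orientation: [2.347, -2.086, -0.004]
ft_force: [0.2, -0.4, -0.8]
width: 35.8
```

Call:
move_arm(motion=[[[-0.16,-0.24,0],[0,0,0]],[[-0.32,-0.48,0],[0,0,0]],[[-0.46,-0.7,0],[0,0,0]],[[-0.56,-0.86,0],[0,0,0]],[[-0.61,-0.93,0],[0,0,0]]])

```text
t: 43.52
ee_pos: [651.7, -8.5, 159.8]
orientation: [2.349, -2.084, -0.004]
ft_force: [0.9, -0.1, -1.3]
width: 35.3
```

```bash
python3 w.py w21 white,581.5,-17.5,7; python3 go.py 656.3 -8.9 25 -1.454
```

```text
white none
t 43.62 pos [651.4  -9.2 160.4] psi -1.452 w 35.6 F [ 0.3 -0.7 -0.9] q1,6 [-0.03  1.42]
shift [0.003, -0.034, 0.903] turn [0.002, 0.0, 0.002]
```

View pics/w21.png

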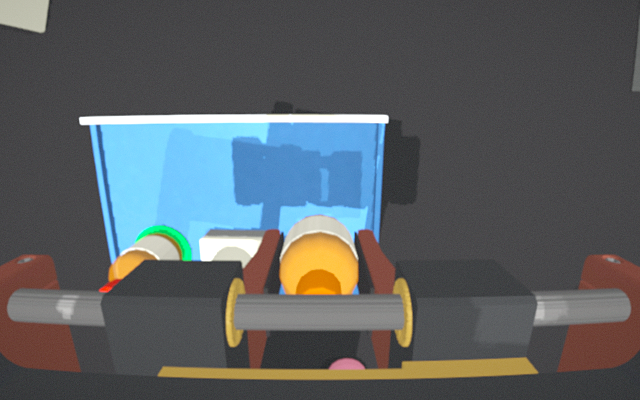

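Tune held over the back-right of the tray; the white bottle is hidden under the gripper, tray rail at row 118. Lowering.

Call:
move_arm(motion=[[[0.002,-0.03,0.15],[0,0,0]],[[0.003,-0.033,0.38],[0,0,0]],[[0.003,-0.033,0.62],[0,0,0]],[[0.003,-0.033,0.82],[0,0,0]],[[0.003,-0.033,0.91],[0,0,0]]])

```text
t: 44.25
ee_pos: [654.1, -11.0, 22.3]
orientation: [2.345, -2.086, -0.006]
ft_force: [-0.3, -0.3, -0.6]
width: 35.6
```

Call:
move_arm(motion=[[[0,0,0.01],[0,0,0]],[[0,0,0.02],[0,0,0]],[[0,0,0.025],[0,0,0]],[[0,0,0.025],[0,0,0]],[[0,0,0.025],[0,0,0]]])

```text
t: 44.88
ee_pos: [656.9, -10.1, 22.2]
orientation: [-2.348, 2.086, -0.001]
ft_force: [0.2, 0.2, 0.1]
width: 35.0
```

```bash
python3 go.py 656.3 -8.9 16 -1.454
```

```text
t 44.88 pos [656.9 -10.1  22.2] psi -1.453 w 35.0 F [0.2 0.2 0.1] q1,6 [-0.03  1.42]
shift [-0.009, 0.003, 0.041] turn [-0.001, -0.0, 0.001]
```

Call:
move_arm(motion=[[[-0.007,0,0.01],[0,0,0]],[[-0.007,0,0.02],[0,0,0]],[[-0.007,0,0.028],[0,0,0]],[[-0.007,0,0.032],[0,0,0]],[[-0.007,0,0.032],[0,0,0]]])

```text
t: 45.5
ee_pos: [656.4, -9.1, 16.8]
orientation: [2.348, -2.087, -0.0]
ft_force: [-0.3, -0.3, -1.2]
width: 35.5
```

```bash
python3 go.py 656.3 -8.9 16 -1.454
```

```text
t 45.5 pos [656.4  -9.1  16.8] psi -1.453 w 35.5 F [-0.3 -0.3 -1.2] q1,6 [-0.03  1.42]
shift [-0.002, 0.0, 0.005] turn [0.0, 0.0, 0.001]
```

Call:
move_arm(motion=[[[-0.001,0,0.003],[0,0,0]],[[-0.001,0,0.006],[0,0,0]],[[-0.001,0,0.008],[0,0,0]],[[-0.001,0,0.008],[0,0,0]],[[-0.001,0,0.008],[0,0,0]]])

```text
t: 46.12
ee_pos: [656.6, -9.1, 16.7]
orientation: [-2.348, 2.087, -0.001]
ft_force: [-3.4, -0.1, 8.7]
width: 35.1
```

Call:
move_arm(motion=[[[0,0,0],[0,0,0]],[[0,0,0],[0,0,0]],[[0,0,0],[0,0,0]],[[0,0,0],[0,0,0]],[[0,0,0],[0,0,0]]], gripper=0.6)

```text
t: 46.75
ee_pos: [656.4, -9.0, 15.6]
orientation: [2.348, -2.087, -0.0]
ft_force: [-0.3, 0.1, 0.5]
width: 52.9
```

Call:
move_arm(motion=[[[0,0,-0.1],[0,0,0]],[[0,0,-0.3],[0,0,0]],[[0,0,-0.55],[0,0,0]],[[0,0,-0.8],[0,0,0]],[[0,0,-1],[0,0,0]]])

```text
t: 47.38
ee_pos: [656.9, -9.0, 168.6]
orientation: [-2.347, 2.086, -0.003]
ft_force: [-0.6, -0.1, -0.5]
width: 52.8
```

Call:
move_arm(motion=[[[0,0.1,-0.2],[0,0,0]],[[0,0.25,-0.4],[0,0,0]],[[0,0.4,-0.6],[0,0,0]],[[0,0.5,-0.8],[0,0,0]],[[0,0.6,-0.9],[0,0,0]]])

```text
t: 48.0
ee_pos: [567.0, -19.7, 303.8]
orientation: [-2.347, 2.085, -0.005]
ft_force: [0.4, 0.1, 0.4]
width: 52.9
```

```bash
python3 w.py w22 white,581.5,-17.5,7 tune,656,-9,4 amber,563.5,142,7 case,573,62.3,4,0.11 caps,573,62.3,34 mat_green,562.5,141.5,4 mat_yellow,581.2,-17.4,4; python3 go.py 656.3 -8.9 25 -1.454;  python3 - <<'E'
from h import *
for c in('top','scene'):
    im=cam(c); cv2.imwrite(f'pics/c_{c}.png',im['pixels'][:,:,::-1])
E
```

```text
white [581.641 -17.61 ] 0.043 pin [(0.67, [581.4, -20.5, 7.8])]
tune [655.949  -9.185] 0.087 pin [(0.61, [653.6, -7.3, 0.8])]
amber [563.054 142.802] 0.059 pin [(0.84, [433.4, -67.0, -2.0]), (0.64, [442.2, 131.6, 2.7]), (0.63, [564.8, 140.3, 7.0])]
case [5.72723e+02 6.10290e+01 1.16000e-01] 0.595 pin [(0.75, [574.0, 62.1, 5.3])]
caps [573.026  61.304] 0.065 pin [(0.65, [574.6, 58.0, 36.0])]
mat_green [563.479 138.885] 0.723 pin [(0.64, [564.3, 140.6, 5.2])]
mat_yellow [583.241 -17.945] 0.779 pin [(0.62, [577.3, -19.0, 2.9])]
t 48.75 pos [567.1 -19.5 300.5] psi -1.453 w 52.9 F [ 0.5  0.3 -0.8] q1,6 [-0.06  1.4 ]
shift [-0.0, -0.6, 1.836] turn [0.0, 0.0, 0.001]
```

View pics/w22.png

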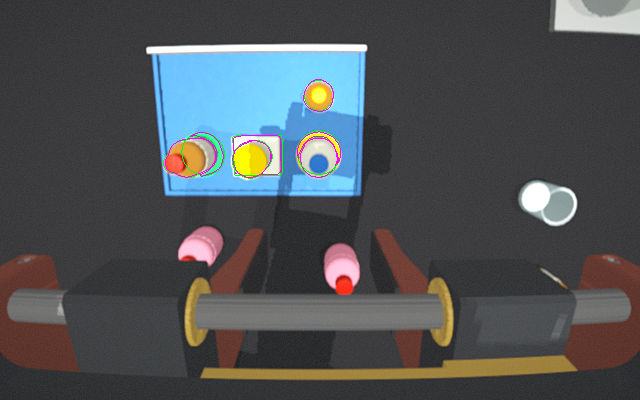

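View pics/c_scene.png

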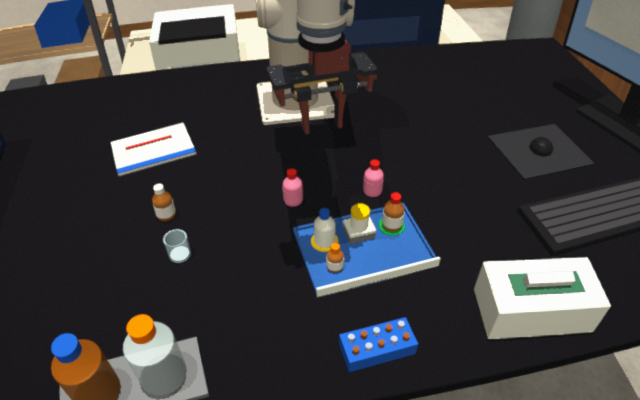

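Everything stands as asked: the wrist view shows the row at columns 195/256/319 and the tune at (319,96). Tune to white measures 74.8 mm in the tray's direction, and the bystanders have not moved. I'm handing in.

```bash
python3 -c "
from workcell import ctrl
print(ctrl.close_job())"
```

```text
the job is handed in; nothing more can be done
None
```

The tray is set out as asked, in the order given, and the job was handed in at about 49 s of the 131 s allowed.

| Thing | Target | Last measured position |
|---|---|---|
| Amber | middle of the green mat, about (562.6, 141.5) | about 1 mm off centre |
| White | middle of the yellow mat, about (581.3, -17.4) | under 1 mm off centre |
| Vial case | midway between the bottles (572.6, 62.2), tray yaw about 0.117 rad | (573.1, 62.3), yaw about 0.11 rad |
| Jar | middle of the case | within about 1 mm of the case centre |
| Orange-capped bottle | 75 mm straight behind the white bottle | 74.8 mm, at 0.11 rad (the tray's direction) |

- **Final views:** the last pictures show everything upright and the gripper clear. The white-capped bottle, the beaker and the pink look-alikes were not touched.
- **Checks that disagreed:** in the last high wrist view the fits for the mats and the case were poor because other things partly hid them. For those I relied on the earlier clear views.
- **Uncertainty:** arm position readings scattered by 1–2 mm, and the cameras are calibrated to about 2 mm.

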